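# Clear the drawing desk at the end of the day

### The arm

A 6-joint arm with a two-finger parallel gripper is mounted at the origin on the work surface. World frame = base frame: x ahead of the robot, y to its left, z up, the work surface at z = 0. Lengths are in m, angles in rad, forces in N, time in s.
With the tool pointing down it reaches from about 0.35 to 0.875 m from the base axis. Payload 15.5 kg.
Tool frame: the origin (TCP) lies at the very end of the fingers, on their centre line; the grasp point (between the pads) lies 19 mm behind it; z points along the fingers, y is the line along which they close (so a half turn about z gives the same grasp; the last joint's range is limited). The gripper opens to 85 mm and grips with 20 to 120 N. Pads are 22 mm wide; open, the fingers measure 114 mm over their backs; the gripper's body (76 mm by 85 mm) begins 54 mm behind the grasp point. The pads swing forward as they close: fully open they stand 13 mm farther back than shut.
Start: joints at [1.05, 0.494, 1.345, -0, 1.302, -0.096], TCP at [0.258, 0.569, 0.231] pointing down, gripper open.
Joint ranges: [-2.91, 2.91], [-0.82, 2.16], [0.22, 2.67], [-1.22, 4.37], [0.12, 2.79], [-3.08, 3.08]. Speed limits (rad/s): [1.89, 1.89, 2.57, 3.01, 3.01, 3.01].

### API

Orientations are given as a unit quaternion [w, x, y, z].
In Python, from rig import r, snapshot, get_calibration gives the robot as it stands.
- The arm moves only by the tool send_rows, never from a script. Its argument "deltas" is a list that holds one entry, the list of rows, each a list of 7 numbers: the turn, a rotation vector about the tool's x, y, z scaled (see below), then the shift along the tool's x, y, z scaled (see below), then the finger opening in mm, from 0 to 85.4. In form: [[[rx, ry, rz, tx, ty, tz, claw], ...]]. A call has 1 to 5 rows; each row shifts and turns the commanded pose from where the row before left it, along the tool's axes as they then stand; what a row does not reach is not made up. The controller multiplies each number of a shift by 0.03 m and each number of a turn by 10 degrees. A row lasts 1/8 s, in which the tool goes at most 62.5 mm and 10.7 degrees, less where a joint would pass 70% of its speed; a pose out of reach is approached as far as the arm can. A call with a number of a shift or a turn outside -1 to 1 is refused whole. A call with a gripper value outside its range is refused whole. The fingers move at their own pace and stop on an object; "newtons" is the grip in N (left out, the last holds). Time passes only in rows, so rows that do not move let the fingers close. It gives the time, the measured TCP pose, the force, the opening and the grip force at its end, in the units of the state.
- r.read_state(): the state, without advancing time (a new reading comes with each control period).
- snapshot(name): name is "side" or "top"; returns (picture, depth): 480x640x3 uint8, blue, green, red; 480x640 float32, m along the optical axis (not along the pixel's ray), 0 where there is no reading.
- get_calibration(name): a dict with "K" (3x3 intrinsics, pixels), "rvec" (rotation vector, rad) and "tvec" (3), from world to camera coordinates, as OpenCV has them. Camera axes: x right, y down, z forward; pixel columns grow to the right and rows downward; lengths in m; the calibration is good to about 2 mm. A picture is of the moment at which its call begins. get_calibration takes no time and is no camera call.
- r.hand_in(): hands the job in; it is judged then, once.
The state is a dict: "t": time; "joint_pos": joint angles; "qd": joint speeds; "joint_torque": joint torques, N m; "tcp_pos": TCP position; "tcp_rot": TCP orientation; "ft_force": force on the tool from outside, world axes, zero at the start; "wrist_torque": the same for the moment, N m; "opening": finger opening in m; "grip_force": force on a finger pad.
Only numpy, scipy, OpenCV 4.12 (cv2) and the standard library are available. Lean on these libraries where they do the work, as an engineer would, in place of code of your own. Each camera call takes 0.05 s, during which the arm holds its last target. There are 200 camera calls.

### The job

Clear the drawing desk for the night: hang every small basket on the desk by its tan handle, each on its own brass hook of the rail, and press all three covers of the power block down until they snap shut and stay shut. Take the straightedge off the drawing board and lay it flat on the desk, flush along the board's near edge (the one facing the robot) and centred on that edge to within about 2 cm; leave the mug, the planter and the stapler standing where they are.

Things in the scene. Friction and masses are not known exactly. Their poses are not given: they have to be found in the camera images.
- basket_sage: small sage green basket, 60 (x) by 64 (y) by 50 mm high, about 120 g; may be absent. Origin: centre of underside, z up. Rigid tan strap handle: arch in its y-z plane, two legs 12 mm wide (x), outer faces 46 mm apart (y), upright from 66 to 112 mm above the underside (wider below), flat top bar along y from 106 to 112 mm. Can be pinched from above across the legs (46 mm)
- basket_sage_eye (a point): point at the middle of the underside of the top bar of the sage green basket's handle, 106 mm above its underside; this comes to rest on the hook
- basket_cream: small cream basket, 60 (x) by 64 (y) by 50 mm high, about 120 g; may be absent. Origin: centre of underside, z up. Rigid tan strap handle: arch in its y-z plane, two legs 12 mm wide (x), outer faces 46 mm apart (y), upright from 66 to 112 mm above the underside (wider below), flat top bar along y from 106 to 112 mm. Can be pinched from above across the legs (46 mm)
- basket_cream_eye (a point): point at the middle of the underside of the top bar of the cream basket's handle, 106 mm above its underside; this comes to rest on the hook
- basket_clay: small clay red basket, 60 (x) by 64 (y) by 50 mm high, about 120 g; may be absent. Origin: centre of underside, z up. Rigid tan strap handle: arch in its y-z plane, two legs 12 mm wide (x), outer faces 46 mm apart (y), upright from 66 to 112 mm above the underside (wider below), flat top bar along y from 106 to 112 mm. Can be pinched from above across the legs (46 mm)
- basket_clay_eye (a point): point at the middle of the underside of the top bar of the clay red basket's handle, 106 mm above its underside; this comes to rest on the hook
- rail: fixed black steel rail on two posts, 420 mm long along its y, standing on the desk; its x axis points away from the robot, three brass hooks on its robot side, 120 mm apart. Origin on the desk under the middle hook's seat. The bar's face is 45 mm behind the seats, its top 18 mm above seat height
- hook0 (a point): seat of the left hook (seen from the robot): middle of the flat top of its brass strap (14 mm wide, 6 mm thick), 235 mm above the desk; axes as the rail's. Level seat 28 mm long in x, centred here; towards the robot it turns up to a tip 28 mm before this point, its top 21 mm above seat height; towards the rail it slopes up by 12 mm
- hook1 (a point): seat of the middle hook (seen from the robot): middle of the flat top of its brass strap (14 mm wide, 6 mm thick), 235 mm above the desk; axes as the rail's. Level seat 28 mm long in x, centred here; towards the robot it turns up to a tip 28 mm before this point, its top 21 mm above seat height; towards the rail it slopes up by 12 mm
- hook2 (a point): seat of the right hook (seen from the robot): middle of the flat top of its brass strap (14 mm wide, 6 mm thick), 235 mm above the desk; axes as the rail's. Level seat 28 mm long in x, centred here; towards the robot it turns up to a tip 28 mm before this point, its top 21 mm above seat height; towards the rail it slopes up by 12 mm
- power_block: fixed grey desk power block, 76 (x) by 176 (y) by 45 mm high, with three white hinged socket covers in a row along its y; origin at the centre of its underside
- cover0 (a joint): left socket cover (seen from the robot): white plate 52 mm long, 48 wide, 6 thick, hinged on its edge away from the robot. 0 = shut flat on the block (top face 51 mm above the desk), 0.7 rad = open stop. A snap spring throws it open above about 0.3 rad and holds it shut below; 3 to 6 N pressed down near the plate's middle shuts it
- cover0_hinge (a point): middle of the hinge line of the left cover, 45 mm above the desk; axes as the power block's; the shut cover reaches 52 mm from here along -x
- cover1 (a joint): middle socket cover (seen from the robot): white plate 52 mm long, 48 wide, 6 thick, hinged on its edge away from the robot. 0 = shut flat on the block (top face 51 mm above the desk), 0.7 rad = open stop. A snap spring throws it open above about 0.3 rad and holds it shut below; 3 to 6 N pressed down near the plate's middle shuts it
- cover1_hinge (a point): middle of the hinge line of the middle cover, 45 mm above the desk; axes as the power block's; the shut cover reaches 52 mm from here along -x
- cover2 (a joint): right socket cover (seen from the robot): white plate 52 mm long, 48 wide, 6 thick, hinged on its edge away from the robot. 0 = shut flat on the block (top face 51 mm above the desk), 0.7 rad = open stop. A snap spring throws it open above about 0.3 rad and holds it shut below; 3 to 6 N pressed down near the plate's middle shuts it
- cover2_hinge (a point): middle of the hinge line of the right cover, 45 mm above the desk; axes as the power block's; the shut cover reaches 52 mm from here along -x
- board: fixed pale wood drawing board, 170 (x) by 260 (y) by 12 mm thick, a sheet of blue-grey paper on it; origin at the centre of its underside; its -x side is the near edge, facing the robot
- board_edge (a point): middle of the foot of the board's near edge face (260 mm long along y), at desk height; axes as the board's: -x points out of the board towards the robot
- straightedge: loose aluminium straightedge, 220 mm long (its y), 40 wide (x), 10 thick, about 200 g, black grip rib along the middle of its top (90 mm long, 14 wide, rising to 35 mm above the underside); origin at the centre of its underside; starts on the drawing board; symmetric, either long side may lie against the board
- mug: white mug, 85 mm high, bystander; origin at the centre of its underside
- planter: stone grey pot with a green plant, 110 mm high, bystander; origin at the centre of its underside
- stapler: black and sage stapler, 120 mm long, bystander; origin at the centre of its underside

How it is judged:
At the end, for the whole second after the job is handed in: Every basket present hangs by its handle on a hook behind its upturned tip (bar within 45 mm of the seat, tilt under 0.3 rad); covers below 0.06 rad; straightedge flat on the desk at the board's near edge: gap under 3.5 mm, parallel within 0.03 rad, centred within 25 mm (((distance between basket_sage_eye and hook0 below 0.045 m and x of basket_sage_eye in the frame of hook0 above -0.02 m and z of basket_sage_eye in the frame of hook0 between -0.006 and 0.02 m) or (distance between basket_sage_eye and hook1 below 0.045 m and x of basket_sage_eye in the frame of hook1 above -0.02 m and z of basket_sage_eye in the frame of hook1 between -0.006 and 0.02 m) or (distance between basket_sage_eye and hook2 below 0.045 m and x of basket_sage_eye in the frame of hook2 above -0.02 m and z of basket_sage_eye in the frame of hook2 between -0.006 and 0.02 m)) and angle between each of basket_sage, basket_cream, basket_clay's own z axis and vertical below 0.3 rad and contact force between each of basket_sage, basket_cream, basket_clay and rail above 0.1 N and linear speed of each of basket_sage, basket_cream, basket_clay below 0.3 m/s and ((distance between basket_cream_eye and hook0 below 0.045 m and x of basket_cream_eye in the frame of hook0 above -0.02 m and z of basket_cream_eye in the frame of hook0 between -0.006 and 0.02 m) or (distance between basket_cream_eye and hook1 below 0.045 m and x of basket_cream_eye in the frame of hook1 above -0.02 m and z of basket_cream_eye in the frame of hook1 between -0.006 and 0.02 m) or (distance between basket_cream_eye and hook2 below 0.045 m and x of basket_cream_eye in the frame of hook2 above -0.02 m and z of basket_cream_eye in the frame of hook2 between -0.006 and 0.02 m)) and ((distance between basket_clay_eye and hook0 below 0.045 m and x of basket_clay_eye in the frame of hook0 above -0.02 m and z of basket_clay_eye in the frame of hook0 between -0.006 and 0.02 m) or (distance between basket_clay_eye and hook1 below 0.045 m and x of basket_clay_eye in the frame of hook1 above -0.02 m and z of basket_clay_eye in the frame of hook1 between -0.006 and 0.02 m) or (distance between basket_clay_eye and hook2 below 0.045 m and x of basket_clay_eye in the frame of hook2 above -0.02 m and z of basket_clay_eye in the frame of hook2 between -0.006 and 0.02 m)) and value of joint each of cover0, cover1, cover2 below 0.06 rad and x of straightedge in the frame of board_edge between -0.0235 and -0.018 m and y of straightedge in the frame of board_edge between -0.025 and 0.025 m and angle between the y axis of straightedge and the y axis of board_edge, either way round below 0.03 rad and height (world z) of straightedge below 0.005 m and angle between straightedge's own z axis and vertical below 0.05 rad and linear speed of straightedge below 0.02 m/s); the robot touches nothing.
It fails at once if the mug was disturbed (moved over 30 mm or tipped) (distance of mug from where it was at the start of the episode above 0.03 m or angle between mug's own z axis and vertical above 0.35 rad).
It fails at once if the planter was disturbed (moved over 30 mm or tipped) (distance of planter from where it was at the start of the episode above 0.03 m or angle between planter's own z axis and vertical above 0.35 rad).
It fails at once if the stapler was disturbed (moved over 30 mm or tipped) (distance of stapler from where it was at the start of the episode above 0.03 m or angle between stapler's own z axis and vertical above 0.35 rad).
Of basket_sage, basket_cream, basket_clay only 2 to 3 are there at a start; the rules pass over those that are not, and their reading is None.
At some moment in a run one of straightedge, basket_sage, basket_cream, basket_clay may be knocked a few centimetres aside while the robot is not near it.
It also fails if it takes over 210 s, if anything falls off the work surface, if the arm or the gripper's body presses on something with over 40 N, if the wrist force passes 120 N, or if a joint passes its speed limit or range.

## Working session

There is one attempt and no reset: what is moved stays moved. The work goes in short steps, Python scripts to look and compute and a tool call to move; the robot and the scene stay as the last step left them, time stands still between calls to the robot, and variables do not carry over. Pictures are saved under pics/ and viewed, at most 14 in all, crops included, and the job is handed in when it is done.

Besides the shell and the picture viewer there is one more tool, called by a JSON object that holds its "method" and its "body". send_rows: Moves the arm, as the interface text tells. Shifts and turns lie within -1 to 1; 1 stands for 0.03 m of shift or 10 degrees of turn. Its arguments: {"type":"object","properties":{"deltas":{"type":"array","items":{"type":"array","items":{"type":"array","items":{"type":"number"}}}},"newtons":{"type":"number"}},"required":["deltas"]}

```bash
ls; mkdir -p pics
python3 - <<'E'
from rig import r, snapshot, get_calibration
import cv2,numpy as np
print(r.read_state())
for n in ("side","top"):
    p,d=snapshot(n); cv2.imwrite(f"pics/{n}0.png",p); np.save(f"pics/{n}0.npy",d)
    c=get_calibration(n); R=cv2.Rodrigues(np.array(c["rvec"],float))[0]
    print(n,c["K"],-R.T@np.array(c["tvec"]).ravel(),R)
E
```

```text
pics
{'t': 0.0, 'joint_pos': array([ 1.05052135e+00,  4.94183627e-01,  1.34611492e+00, -3.35906106e-05,
        1.30249805e+00, -9.55113590e-02]), 'qd': array([-0.00090706,  0.00017894, -0.0002201 ,  0.00147372,  0.00068263,
        0.00045411]), 'joint_torque': array([-3.67789136e-03, -8.82146645e+01, -3.83879220e+01, -2.44122411e-04,
        9.80949932e-03, -2.94404219e-05]), 'tcp_pos': array([0.2574039 , 0.56914772, 0.23070547]), 'tcp_rot': array([-1.66998873e-04,  2.10784388e-01,  9.77532393e-01, -5.78572699e-04]), 'ft_force': array([ 0.07231195, -0.16604374,  0.05066627]), 'wrist_torque': array([-0.02278044,  0.03589928,  0.00348428]), 'grip_force': 0.0, 'opening': 0.08525842566678606}
side [[607.20377902   0.         315.82770233]
 [  0.         607.20377902 243.20059792]
 [  0.           0.           1.        ]] [-0.07523854 -1.03702821  0.85989182] [[ 0.86745262 -0.49738886 -0.01141353]
 [-0.24991528 -0.41578959 -0.87444918]
 [ 0.43019566  0.76139565 -0.48498285]]
top [[501.91074892   0.         324.97640865]
 [  0.         501.91074892 237.70810325]
 [  0.           0.           1.        ]] [0.38686161 0.0465714  1.48514261] [[ 0.00776072 -0.99996376 -0.00350078]
 [-0.99447338 -0.00735145 -0.1047313 ]
 [ 0.10470177  0.00429422 -0.99449439]]
```

View pics/side0.png

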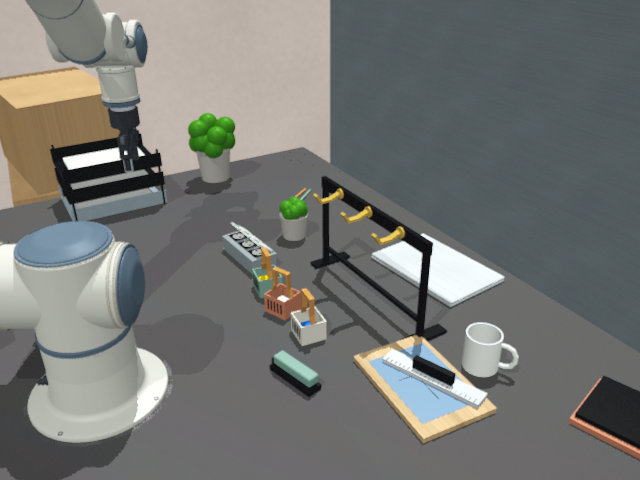

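View pics/top0.png

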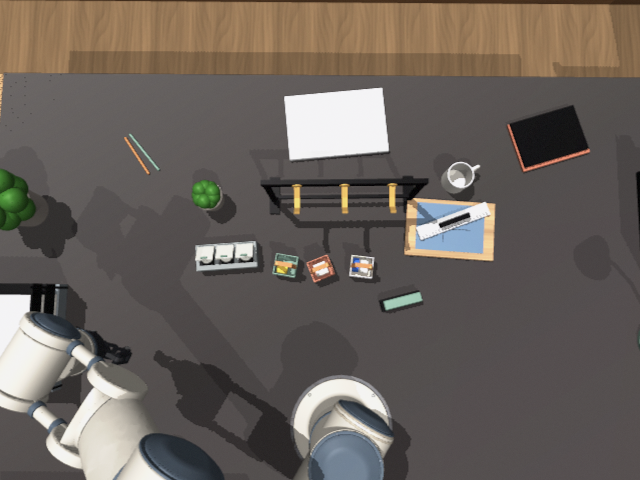

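Top view: the baskets are sage (286,265), clay (320,268) and cream (362,267). The covers are at about (226,253), the hooks at (297/345/393,198), and the straightedge lies on the board at (453,221). The side view shows all three baskets and the covers open. Next I'll measure them.

```bash
cat > h.py <<'E'
from rig import r, snapshot, get_calibration
import cv2, numpy as np
def cal(n):
    c=get_calibration(n); R=cv2.Rodrigues(np.array(c["rvec"],float))[0]
    return np.array(c["K"]),R,np.array(c["tvec"],float).ravel()
def cloud(n,d):
    K,R,t=cal(n); v,u=np.mgrid[:480,:640]
    P=np.stack([(u-K[0,2])/K[0,0]*d,(v-K[1,2])/K[1,1]*d,d],-1)
    W=(P-t)@R; W[d<=0]=np.nan; return W
def ray(n,uv,z):   # pixels -> world points on plane z
    K,R,t=cal(n); uv=np.atleast_2d(uv).astype(float)
    q=np.c_[(uv[:,0]-K[0,2])/K[0,0],(uv[:,1]-K[1,2])/K[1,1],np.ones(len(uv))]@R
    c=-R.T@t; return c+q*((z-c[2])/q[:,2])[:,None]
def look(n):
    p,d=snapshot(n); return p,cv2.cvtColor(p,cv2.COLOR_BGR2HSV),cloud(n,d)
def box(W,x0,x1,y0,y1,z0,z1):
    return (W[...,0]>x0)&(W[...,0]<x1)&(W[...,1]>y0)&(W[...,1]<y1)&(W[...,2]>z0)&(W[...,2]<z1)
def rect(pts):     # centre, long side, short side, yaw of long side (deg)
    (c,s,a)=cv2.minAreaRect(np.float32(pts[:,:2])); 
    if s[0]<s[1]: s=(s[1],s[0]); a+=90
    return np.round(c,4),np.round(s,4),round((a+90)%180-90,2)
def s():
    x=r.read_state(); q=x['tcp_rot']; v=q[1:3]; a=np.degrees(np.arctan2(2*v[0]*v[1],2*v[0]**2-1))
    print('t',round(x['t'],2),'tcp',np.round(x['tcp_pos'],4),'yaw_x',round(a,2),'tilt',np.round(np.degrees(2*np.array([q[0],q[3]])),2),'F',np.round(x['ft_force'],1),'open',round(x['opening']*1e3,1),'grip',round(x['grip_force'],1)); return x
def to(x,y,z,a=None):  # tool-axis counts (units of 30 mm / 10 deg) from here to the target, tool down; turn first
    S=s(); q=S['tcp_rot'];v=q[1:3]; a0=np.degrees(np.arctan2(2*v[0]*v[1],2*v[0]**2-1))
    a=a0 if a is None else a
    d=np.array([x,y,z])-S['tcp_pos']; 
    for A,l in((a0,'before'),(a,'after')):
        c,n=np.cos(np.radians(A)),np.sin(np.radians(A))
        print(l,'turn rz %.2f'%(-((a-a0+180)%360-180)/10),'shift',np.round(np.array([c*d[0]+n*d[1],n*d[0]-c*d[1],-d[2]])/.03,2))
E
python3 - <<'E'
from h import *
p,H,W=look("top"); p2,H2,W2=look("side")
h,S,V=cv2.split(H)
def show(name,m,W=W):
    q=W[m]; print(name,len(q),*(rect(q) if len(q)>5 else ()),'mean',np.round(np.nanmean(q,0),4),'z',np.round(np.nanpercentile(q[:,2],[2,50,98]),4))
for nm,HH,WW in(("top",H,W),("side",H2,W2)):
    hh,SS,VV=cv2.split(HH)
    tan=(hh>8)&(hh<22)&(SS>110)&(VV>90)
    t=tan&box(WW,.3,.7,-.3,.4,.095,.125)
    n,l=cv2.connectedComponents(t.astype(np.uint8))
    for i in range(1,n):
        if (l==i).sum()>8: show(nm+' handle',l==i,WW)
    b=(hh>15)&(hh<32)&(SS>110)&box(WW,.4,.9,-.4,.4,.2,.28)
    n,l=cv2.connectedComponents(b.astype(np.uint8))
    for i in range(1,n):
        if (l==i).sum()>8: show(nm+' hook',l==i,WW)
    show(nm+' rib',(VV<70)&box(WW,.35,.65,-.45,-.1,.03,.06),WW)
    show(nm+' railtop',(VV<70)&box(WW,.5,.75,-.4,.4,.24,.27),WW)
    show(nm+' board',box(WW,.3,.7,-.5,-.1,.008,.016),WW)
    show(nm+' strt',(SS<50)&(VV>140)&box(WW,.35,.65,-.45,-.1,.014,.03),WW)
    show(nm+' block',box(WW,.3,.6,.2,.5,.035,.1),WW)
    show(nm+' covers',(SS<40)&(VV>170)&box(WW,.3,.6,.2,.5,.04,.1),WW)
    show(nm+' stapler',box(WW,.2,.45,-.25,-.05,.01,.1),WW)
E
```

```text
top handle 62 [0.4585 0.1665] [0.0435 0.011 ] 76.94 mean [0.4587 0.1661 0.1125] z [0.1066 0.1127 0.1179]
top handle 57 [0.4511 0.0664] [0.0452 0.0109] -66.65 mean [0.4509 0.0663 0.1119] z [0.1067 0.112  0.1177]
top handle 60 [ 0.4563 -0.0494] [0.0444 0.0109] 85.3 mean [ 0.4563 -0.0508  0.1113] z [0.1038 0.1121 0.117 ]
top hook 183 [ 0.6203 -0.1122] [0.0772 0.0263] -6.58 mean [ 0.623  -0.1147  0.2413] z [0.2307 0.24   0.2569]
top hook 181 [0.6147 0.1219] [0.0745 0.0275] 4.72 mean [0.6189 0.1248 0.2408] z [0.2292 0.2394 0.2564]
top hook 176 [0.6169 0.0031] [0.0724 0.0257] 2.94 mean [0.622  0.0055 0.2409] z [0.2314 0.2399 0.2554]
top rib 136 [ 0.4808 -0.2401] [0.3584 0.0603] -36.6 mean [ 0.575  -0.3066  0.045 ] z [0.0316 0.0459 0.0528]
top railtop 923 [0.6584 0.0053] [0.4177 0.016 ] -88.87 mean [0.6587 0.003  0.252 ] z [0.2412 0.2526 0.2582]
top board 3329 [ 0.5014 -0.2988] [0.406  0.3763] -2.62 mean [ 0.5622 -0.3054  0.0119] z [0.0083 0.0118 0.0157]
top strt 859 [ 0.5785 -0.3216] [0.2165 0.1471] 87.57 mean [ 0.5932 -0.32    0.0211] z [0.0149 0.0211 0.0274]
top block 1622 [0.4844 0.3139
[... 1032 characters left out ...]
92  0.0424] z [0.0306 0.0445 0.0505]
side railtop 876 [0.6582 0.0018] [0.421  0.0196] -88.81 mean [ 0.6562 -0.0274  0.2501] z [0.2405 0.2519 0.2558]
side board 6007 [ 0.5027 -0.2973] [0.4127 0.2946] -10.42 mean [ 0.5483 -0.3239  0.0127] z [0.0089 0.0128 0.0157]
side strt 1404 [ 0.5798 -0.3199] [0.2266 0.1509] 86.58 mean [ 0.591  -0.3356  0.0215] z [0.0144 0.0221 0.0259]
side block 954 [0.4826 0.3134] [0.2248 0.0882] -88.78 mean [0.4748 0.3255 0.0509] z [0.0364 0.0464 0.0839]
side covers 440 [0.4847 0.3339] [0.1747 0.076 ] -86.26 mean [0.4771 0.3289 0.0566] z [0.0427 0.0479 0.0851]
side stapler 1331 [ 0.374  -0.1343] [0.1965 0.1004] 66.5 mean [ 0.3723 -0.1587  0.0321] z [0.0106 0.0361 0.0562]
```

Run:
```python
from h import *
p,H,W=look("top"); p2,H2,W2=look("side")
a=cv2.resize(p[225:285,185:270],None,fx=5,fy=5,interpolation=cv2.INTER_CUBIC)
b=cv2.resize(p2[210:280,210:290],None,fx=4.5,fy=4.5,interpolation=cv2.INTER_CUBIC)
b=cv2.resize(b,(int(b.shape[1]*300/b.shape[0]),300)); cv2.imwrite("pics/block.png",np.hstack([a,b]))
for n,HH,WW in(("top",H,W),("side",H2,W2)):
    h,S,V=cv2.split(HH)
    m=((h>8)&(h<28)&(S>40)&(V>110)&box(WW,.4,.72,-.5,-.12,.003,.02)).astype(np.uint8)
    m=cv2.morphologyEx(m,cv2.MORPH_OPEN,np.ones((2,2),np.uint8))
    nn,l,st,_=cv2.connectedComponentsWithStats(m); i=1+st[1:,4].argmax()
    v,u=np.nonzero(l==i); P=ray(n,np.c_[u,v],.012); print(n,'board',len(u),*rect(P))
    rect0=rect(P)
    e=P[:,0]; 
    # near edge: lowest x per y-bin
    ys=np.arange(-.39,-.20,.01); near=[P[(abs(P[:,1]-y)<.006),0].min() for y in ys if (abs(P[:,1]-y)<.006).any()]
    k=np.polyfit(ys[:len(near)],near,1); print('near edge x at y=-.3',np.polyval(k,-.3),'slope',k[0])
    m=(V<75)&box(WW,.5,.65,-.42,-.22,.036,.055); P=WW[m]; print('rib',m.sum(),*rect(P),P.mean(0))
    m=box(WW,.42,.54,.2,.46,.03,.048)|box(WW,.42,.54,.2,.46,.048,.1); v,u=np.nonzero(m)
    P=WW[m]; print('block',[np.round(np.percentile(P[:,k],[.5,2,50,98,99.5]),3) for k in range(3)])
    m=box(WW,.42,.55,.2,.46,.042,.048);print('face45',m.sum(),*rect(WW[m]))
```

```text
top board 1733 [ 0.5686 -0.3176] [0.262 0.172] 86.49
near edge x at y=-.3 0.4854028563038161 slope 0.06121065049326932
rib 123 [ 0.5937 -0.3207] [0.0913 0.0112] -69.89 [ 0.59336351 -0.32028083  0.04646209]
block [array([0.443, 0.446, 0.483, 0.524, 0.527]), array([0.203, 0.252, 0.334, 0.42 , 0.426]), array([0.034, 0.038, 0.05 , 0.085, 0.087])]
face45 578 [0.4842 0.3137] [0.229  0.0901] 88.17
side board 3039 [ 0.5703 -0.3221] [0.2698 0.1783] 86.33
near edge x at y=-.3 0.4830794969093062 slope 0.06792657656128391
rib 383 [ 0.5937 -0.3262] [0.0909 0.0212] -71.38 [ 0.59268607 -0.32904002  0.04472409]
block [array([0.438, 0.441, 0.473, 0.52 , 0.525]), array([0.207, 0.244, 0.321, 0.414, 0.418]), array([0.03 , 0.031, 0.046, 0.083, 0.085])]
face45 521 [0.4825 0.3123] [0.226  0.0918] 89.15
```

View pics/block.png

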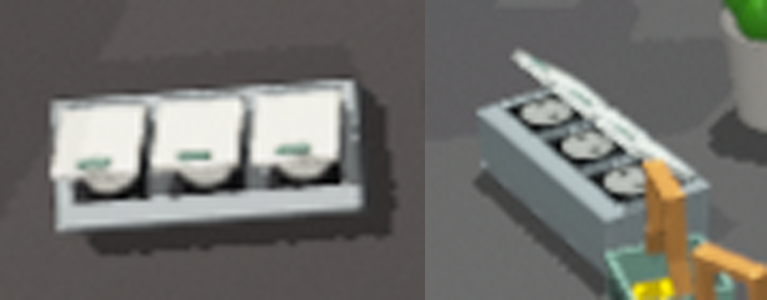

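Run:
```python
from h import *
c=np.array([(52,100),(355,80),(362,208),(57,230)])/5+[185,225]-.4
P=ray("top",c,.045); print(np.round(P,4),P.mean(0), np.linalg.norm(np.diff(P,axis=0),axis=1))
hh=np.array([(108,98),(202,92),(300,85)])/5+[185,225]-.4
print('hinge',np.round(ray("top",hh,.048),4))
ctr=P.mean(0)[:2]; d=(P[1]-P[0]+P[2]-P[3])[:2]; a=np.arctan2(d[1],d[0])+np.pi/2; print('block x yaw',np.degrees(a))
X=np.array([np.cos(a),np.sin(a)]);Y=np.array([-X[1],X[0]])
for k in(1,0,-1): print('press',ctr+Y*.056*k-X*.002)
to(.482,.39,.15,180)
```

```text
[[0.5157 0.4274 0.045 ]
 [0.5286 0.2529 0.045 ]
 [0.4548 0.2472 0.045 ]
 [0.4409 0.422  0.045 ]] [0.48501786 0.33736214 0.045     ] [0.1750484  0.07399548 0.17530564]
hinge [[0.5169 0.3944 0.048 ]
 [0.5207 0.3404 0.048 ]
 [0.5252 0.284  0.048 ]]
block x yaw 4.391432186156868
press [0.47873582 0.3930446 ]
press [0.48302374 0.337209  ]
press [0.48731165 0.2813734 ]
t 0.3 tcp [0.2575 0.5694 0.2311] yaw_x 155.66 tilt [-0.01 -0.02] F [-1.8 -0.  -0.4] open 85.5 grip 0.0
before turn rz -2.43 shift [-9.28 -2.36  2.7 ]
after turn rz -2.43 shift [-7.48 -5.98  2.7 ]
```

{"method": "send_rows", "body": {"deltas": [[[0,0,-1,0,0,0,0],[0,0,-1,0,0,0,0],[0,0,-0.87,0,0,0,0],[0,0,0,0,0,0,0]]]}}

```text
t: 0.8
tcp_pos: [0.2575, 0.5694, 0.2312]
tcp_rot: [-0.0, -0.038, 0.999, -0.0]
ft_force: [-1.1, -1.2, -0.9]
opening: 0.0124
grip_force: 0.0
```

```bash
python3 -c "
from h import *
to(.4837,.3934,.14)"
```

```text
t 0.8 tcp [0.2575 0.5694 0.2312] yaw_x -175.68 tilt [-0.01 -0.01] F [-1.1 -1.2 -0.9] open 12.4 grip 0.0
before turn rz -0.00 shift [-7.08 -6.42  3.04]
after turn rz -0.00 shift [-7.08 -6.42  3.04]
```

{"method": "send_rows", "body": {"deltas": [[[0,0,0,-1,-0.92,0.4,0],[0,0,0,-1,-0.92,0.4,0],[0,0,0,-1,-0.92,0.4,0],[0,0,0,-1,-0.92,0.4,0],[0,0,0,-1,-0.92,0.4,0]]]}}

```text
t: 1.42
tcp_pos: [0.4186, 0.4424, 0.171]
tcp_rot: [0.0, -0.036, 0.999, 0.0]
ft_force: [0.5, 0.6, 0.6]
opening: 0.0003
grip_force: 0.0
```

{"method": "send_rows", "body": {"deltas": [[[0,0,0,-1,-0.9,0.5,0],[0,0,0,-1,-0.9,0.5,0],[0,0,0,-0.08,0,0,0],[0,0,0,0,0,0,0]]]}}

```text
t: 1.92
tcp_pos: [0.4838, 0.3945, 0.1414]
tcp_rot: [-0.0, -0.037, 0.999, 0.0]
ft_force: [-0.0, 0.4, -0.0]
opening: -0.0001
grip_force: 0.0
```

```bash
python3 -c "
from h import *
to(.4837,.3934,.052)"
```

```text
t 1.93 tcp [0.4838 0.3945 0.1414] yaw_x -175.79 tilt [-0.    0.01] F [-0.   0.4 -0. ] open -0.1 grip 0.0
before turn rz -0.00 shift [ 0.01 -0.03  2.98]
after turn rz -0.00 shift [ 0.01 -0.03  2.98]
```

{"method": "send_rows", "body": {"deltas": [[[0,0,0,0,0,1,0],[0,0,0,0,0,0.8,0],[0,0,0,0,0,0.6,0],[0,0,0,0,0,0.5,0],[0,0,0,0,0,0.12,0]]]}}

```text
t: 2.55
tcp_pos: [0.4833, 0.3944, 0.0504]
tcp_rot: [-0.001, -0.038, 0.999, -0.0]
ft_force: [-11.8, -2.7, 30.4]
opening: -0.0002
grip_force: 15.4
```

{"method": "send_rows", "body": {"deltas": [[[0,0,0,0,0,0.03,0],[0,0,0,0,0,0,0]]]}}

```text
t: 2.8
tcp_pos: [0.4833, 0.3943, 0.0508]
tcp_rot: [-0.0, -0.038, 0.999, 0.0]
ft_force: [-8.1, -1.4, 13.7]
opening: -0.0001
grip_force: 6.6
```

{"method": "send_rows", "body": {"deltas": [[[0,0,0,0,0,-0.9,0],[0,0,0,0,0,-0.9,0],[0,0,0,0,-0.95,0,0],[0,0,0,0,-0.94,0,0],[0,0,0,0,0,0,0]]]}}

```text
t: 3.42
tcp_pos: [0.4885, 0.3364, 0.1044]
tcp_rot: [0.0, -0.037, 0.999, -0.0]
ft_force: [0.7, 0.5, 0.1]
opening: -0.0001
grip_force: 0.0
```

{"method": "send_rows", "body": {"deltas": [[[0,0,0,0,0,0.7,0],[0,0,0,0,0,0.5,0],[0,0,0,0,0,0.45,0],[0,0,0,0,0,0.12,0],[0,0,0,0,0,0,0]]]}}

```text
t: 4.05
tcp_pos: [0.4878, 0.3377, 0.0509]
tcp_rot: [-0.0, -0.038, 0.999, -0.0]
ft_force: [-5.7, -1.0, 5.8]
opening: 0.0002
grip_force: 3.3
```

{"method": "send_rows", "body": {"deltas": [[[0,0,0,0,0,-0.9,0],[0,0,0,0,0,-0.87,0],[0,0,0,0,-0.95,0,0],[0,0,0,0,-0.92,0,0],[0,0,0,0,0,0,0]]]}}

```text
t: 4.68
tcp_pos: [0.4926, 0.2805, 0.1039]
tcp_rot: [-0.0, -0.037, 0.999, -0.0]
ft_force: [0.3, 0.2, 0.2]
opening: -0.0003
grip_force: 0.0
```

{"method": "send_rows", "body": {"deltas": [[[0,0,0,0,0,0.7,0],[0,0,0,0,0,0.5,0],[0,0,0,0,0,0.45,0],[0,0,0,0,0,0.12,0],[0,0,0,0,0,0,0]]]}}

```text
t: 5.3
tcp_pos: [0.492, 0.2818, 0.0509]
tcp_rot: [-0.0, -0.038, 0.999, -0.0]
ft_force: [-4.2, 0.4, 7.5]
opening: 0.0002
grip_force: 3.6
```

{"method": "send_rows", "body": {"deltas": [[[0,0,0,0,0,-1,0],[0,0,0,0,0,-1,0],[0,0,0,0,0,-1,0],[0,0,0,0,0,-0.7,60],[0,0,0,0,0,0,62]]]}}

```text
t: 5.92
tcp_pos: [0.4933, 0.2822, 0.1631]
tcp_rot: [0.001, -0.038, 0.999, 0.001]
ft_force: [0.2, 0.1, 1.4]
opening: 0.0362
grip_force: 0.0
```

```bash
cat > b.py <<'E'
from h import *
def baskets():
    for n in("top","side"):
        p,H,W=look(n); h,S,V=cv2.split(H)
        t=(h>8)&(h<22)&(S>110)&(V>90)&box(W,.3,.7,-.3,.4,.095,.125)
        k,l=cv2.connectedComponents(t.astype(np.uint8))
        for i in range(1,k):
            if (l==i).sum()>8:
                v,u=np.nonzero(l==i); print(n,'handle',(l==i).sum(),*rect(W[l==i]), 'ray',rect(ray(n,np.c_[u,v],.112))[0])
        cv2.imwrite(f"pics/last_{n}.png",p)
    return
E
python3 - <<'E'
from b import *
baskets()
p,H,W=look("top"); m=box(W,.42,.55,.24,.44,.056,.12); print('raised',m.sum())
to(.4585,.166,.14,167)
E
```

```text
top handle 66 [0.4587 0.1668] [0.0441 0.0106] 79.34 ray [0.4587 0.1662]
top handle 58 [0.451  0.0664] [0.0452 0.0108] -66.64 ray [0.451  0.0663]
top handle 61 [ 0.4565 -0.0497] [0.0445 0.0106] 84.84 ray [ 0.4564 -0.0495]
side handle 76 [0.4579 0.1623] [0.0484 0.0124] 80.0 ray [0.4524 0.1507]
side handle 115 [0.4496 0.0632] [0.0498 0.0173] -68.45 ray [0.4463 0.0518]
side handle 118 [ 0.4557 -0.0559] [0.0486 0.0138] 84.51 ray [ 0.4509 -0.0643]
raised 4
t 6.08 tcp [0.4921 0.2816 0.1609] yaw_x -175.63 tilt [-0.06 -0.02] F [-0.7  0.7 -0.2] open 57.5 grip 0.0
before turn rz 1.74 shift [ 1.41 -3.76  0.7 ]
after turn rz 1.74 shift [ 0.22 -4.01  0.7 ]
```

{"method": "send_rows", "body": {"deltas": [[[0,0,0.8,0,0,0,64],[0,0,0.74,0,0,0,64],[0,0,0,0,0,0,64]]]}}

```text
t: 6.45
tcp_pos: [0.4922, 0.2815, 0.1608]
tcp_rot: [-0.001, 0.096, 0.995, -0.0]
ft_force: [-0.7, -0.2, -0.4]
opening: 0.0641
grip_force: 0.0
```

```bash
python3 -c "
from h import *
to(.458,.165,.13)"
```

```text
t 6.45 tcp [0.4922 0.2815 0.1608] yaw_x 169.0 tilt [-0.07 -0.04] F [-0.7 -0.2 -0.4] open 64.1 grip 0.0
before turn rz -0.00 shift [ 0.38 -4.03  1.03]
after turn rz -0.00 shift [ 0.38 -4.03  1.03]
```

{"method": "send_rows", "body": {"deltas": [[[0,0,0,0.1,-1,0,64],[0,0,0,0.1,-1,0.25,64],[0,0,0,0.1,-1,0.4,64],[0,0,0,0.08,-1,0.38,64],[0,0,0,0,-0.03,0,64]]]}}

```text
t: 7.08
tcp_pos: [0.4569, 0.1637, 0.1298]
tcp_rot: [-0.001, 0.095, 0.995, -0.001]
ft_force: [0.4, 0.4, -0.8]
opening: 0.064
grip_force: 0.0
```

```bash
python3 -c "
from h import *
to(.458,.165,.079)"
```

```text
t 7.08 tcp [0.4569 0.1637 0.1298] yaw_x 169.04 tilt [-0.15 -0.06] F [ 0.4  0.4 -0.8] open 64.0 grip 0.0
before turn rz -0.00 shift [-0.03  0.05  1.69]
after turn rz -0.00 shift [-0.03  0.05  1.69]
```

{"method": "send_rows", "body": {"deltas": [[[0,0,0,0,0,0.6,64],[0,0,0,0,0,0.6,64],[0,0,0,0,0,0.49,64],[0,0,0,0,0,0,64],[0,0,0,0,0,0,40]]], "newtons": 35}}

```text
t: 7.7
tcp_pos: [0.4586, 0.1656, 0.0805]
tcp_rot: [0.0, 0.096, 0.995, 0.0]
ft_force: [-0.0, -0.7, 0.8]
opening: 0.0471
grip_force: 0.5
```

{"method": "send_rows", "body": {"deltas": [[[0,0,0,0,0,0,40],[0,0,0,0,0,0,40],[0,0,0,0,0,0,40]]]}}

```text
t: 8.07
tcp_pos: [0.4587, 0.1653, 0.0806]
tcp_rot: [0.001, 0.096, 0.995, 0.0]
ft_force: [-0.1, -0.5, 7.0]
opening: 0.0455
grip_force: 36.3
```

{"method": "send_rows", "body": {"deltas": [[[0,0,0,0,0,-0.6,40],[0,0,0,0,0,-1,40],[0,0,0,0,0,-1,40],[0,0,0,0,0,-1,40],[0,0,0,0,0,-1,40]]]}}

```text
t: 8.7
tcp_pos: [0.4579, 0.1651, 0.2191]
tcp_rot: [-0.0, 0.096, 0.995, -0.0]
ft_force: [0.4, 0.4, -1.6]
opening: 0.0456
grip_force: 36.7
```

{"method": "send_rows", "body": {"deltas": [[[0,0,-0.6,0,0,-0.5,40],[0,0,-0.61,0,0,-0.4,40],[0,0,0,0,0,0,40],[0,0,0,0,0,0,40]]]}}

```text
t: 9.2
tcp_pos: [0.4579, 0.1651, 0.2446]
tcp_rot: [-0.0, -0.008, 1.0, -0.0]
ft_force: [-0.3, 0.1, -0.9]
opening: 0.0454
grip_force: 36.7
```

Run:
```python
from h import *
to(.606,.123,.246)
for n in("top","side"):
    p,H,W=look(n); h,S,V=cv2.split(H)
    m=(V<70)&box(W,.62,.7,-.23,.24,.246,.27); print(n,'rail',*rect(W[m]))
    if n=="top":
        v,u=np.nonzero(m); q=ray(n,np.c_[u,v],.253); print('ray',*rect(q)); k=np.polyfit(q[:,1],q[:,0],1); print('fit',np.polyval(k,0),np.degrees(np.arctan(k[0])))
    t=(h>8)&(h<22)&(S>110)&(V>90)&box(W,.42,.5,.05,.25,.26,.3); print('bar',t.sum(),*rect(W[t]),W[t][:,2].mean())
    hk=(h>15)&(h<32)&(S>110)&box(W,.56,.65,-.3,.3,.225,.243)
    kk,l=cv2.connectedComponents(hk.astype(np.uint8))
    for i in range(1,kk):
        if (l==i).sum()>20:
            v,u=np.nonzero(l==i); q=ray(n,np.c_[u,v],.235); print('hook',np.round(np.median(q,0),4),'dep',np.round(np.median(W[l==i],0),4), np.round([np.percentile(W[l==i][:,1],5),np.percentile(W[l==i][:,1],95)],4))
```

```text
t 9.2 tcp [0.4579 0.1651 0.2446] yaw_x -179.08 tilt [-0.04 -0.01] F [-0.3  0.1 -0.9] open 45.4 grip 36.7
before turn rz -0.00 shift [-4.91 -1.48 -0.05]
after turn rz -0.00 shift [-4.91 -1.48 -0.05]
top rail [0.6591 0.0065] [0.4174 0.0142] -88.98
ray [0.658  0.0067] [0.4173 0.0152] -88.88
fit 0.659121345918396 -1.1144802215995218
bar 0 [0. 0.] [0. 0.] 0.0 nan
hook [0.6222 0.0048 0.235 ] dep [0.6214 0.0049 0.2369] [-0.0003  0.0124]
hook [ 0.6205 -0.114   0.235 ] dep [ 0.6202 -0.1143  0.2367] [-0.1212 -0.1086]
hook [0.6137 0.1257 0.235 ] dep [0.6146 0.1256 0.2366] [0.1184 0.1309]
side rail [0.6584 0.0016] [0.4253 0.0201] -89.35
bar 46 [0.453  0.1702] [0.0495 0.0125] 75.27 0.27240209979926644
hook [0.624  0.1228 0.235 ] dep [0.623  0.1183 0.2363] [0.1122 0.1354]
hook [0.622  0.0021 0.235 ] dep [ 0.6214 -0.0021  0.237 ] [-0.0074  0.008 ]
hook [ 0.6217 -0.1177  0.235 ] dep [ 0.622  -0.1217  0.2368] [-0.127  -0.1114]<stdin>:8: RuntimeWarning: Mean of empty slice.
  ret = ret.dtype.type(ret / rcount)
```

{"method": "send_rows", "body": {"deltas": [[[0,0,0,-0.8,-0.75,0,40],[0,0,0,-0.8,-0.7,0,40],[0,0,0,-0.9,0,0,40],[0,0,0,-0.8,0,0,40],[0,0,0,0,0,0,40]]]}}

```text
t: 9.93
tcp_pos: [0.559, 0.1234, 0.2442]
tcp_rot: [-0.0, -0.009, 1.0, -0.0]
ft_force: [-0.3, -0.3, -1.3]
opening: 0.0453
grip_force: 36.7
```

{"method": "send_rows", "body": {"deltas": [[[0,0,0,-0.6,0,0,40],[0,0,0,-0.6,0,0,40],[0,0,0,-0.4,0,0,40],[0,0,0,0,0,0,40],[0,0,0,0,0,0,40]]]}}

```text
t: 10.55
tcp_pos: [0.6052, 0.1245, 0.2449]
tcp_rot: [-0.0, -0.009, 1.0, -0.0]
ft_force: [-1.0, 0.3, -1.5]
opening: 0.0456
grip_force: 36.7
```

Run:
```python
from h import *
s()
p,_,_=look("side"); q,_,_=look("top")
a=cv2.resize(p[170:270,300:410],None,fx=4,fy=4,interpolation=cv2.INTER_CUBIC)
cv2.imwrite("pics/hang0.png",a)
```

```text
t 10.55 tcp [0.6052 0.1245 0.2449] yaw_x -178.94 tilt [-0.04 -0.  ] F [-1.   0.3 -1.5] open 45.6 grip 36.7
```

View pics/hang0.png

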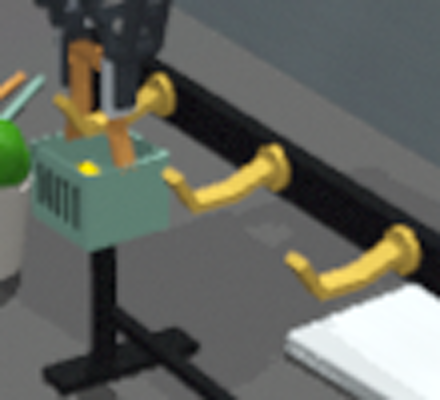

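The sage handle is around hook0: the brass tip at crop (62,102) is in front of the handle leg. I'll lower it and release.

{"method": "send_rows", "body": {"deltas": [[[0,0,0,0,0,0.5,40],[0,0,0,0,0,0.4,40],[0,0,0,0,0,0.24,40],[0,0,0,0,0,0,40]]]}}

```text
t: 11.15
tcp_pos: [0.6057, 0.1244, 0.2101]
tcp_rot: [-0.001, -0.009, 1.0, -0.0]
ft_force: [0.2, -0.4, -1.2]
opening: 0.0453
grip_force: 36.7
```

{"method": "send_rows", "body": {"deltas": [[[0,0,0,0,0,0,50],[0,0,0,0,0,0,60],[0,0,0,0,0,0,64],[0,0,0,0,0,-0.5,64],[0,0,0,0,0,-1,64]]]}}

```text
t: 11.78
tcp_pos: [0.6055, 0.1244, 0.2564]
tcp_rot: [-0.001, -0.009, 1.0, -0.0]
ft_force: [0.0, 0.3, 0.1]
opening: 0.0642
grip_force: 0.0
```

{"method": "send_rows", "body": {"deltas": [[[0,0,0,0.5,0,-1,64],[0,0,0,1,0,-0.3,64],[0,0,0,1,0,0,64],[0,0,0,1,-0.5,0,64],[0,0,0,0.5,-0.7,0,64]]]}}

```text
t: 12.4
tcp_pos: [0.4854, 0.0862, 0.2962]
tcp_rot: [0.001, -0.01, 1.0, 0.0]
ft_force: [1.7, -0.9, -0.0]
opening: 0.064
grip_force: 0.0
```

Run:
```python
from b import *
baskets()
p,H,W=look("side"); m=box(W,.55,.65,.08,.17,.265,.4);print(m.sum())
for n in("top","side"):
    p,H,W=look(n); h,S,V=cv2.split(H)
    t=(h>8)&(h<15)&(S>110)&(V>90)&box(W,.56,.65,.05,.19,.225,.26); print(n,t.sum(),np.round(np.median(W[t],0),4))
to(.451,.066,.16,203.3)
```

```text
top handle 58 [0.4509 0.0663] [0.0452 0.0114] -66.32 ray [0.451  0.0663]
top handle 62 [ 0.4565 -0.0496] [0.0442 0.0111] 85.25 ray [ 0.4563 -0.0495]
side handle 115 [0.4504 0.0604] [0.0483 0.0183] -71.52 ray [0.4442 0.0509]
side handle 120 [ 0.4563 -0.0546] [0.053  0.0138] 82.91 ray [ 0.4509 -0.0643]
0
top 34 [0.6099 0.1293 0.2408]
side 0 [nan nan nan]
t 12.65 tcp [0.4873 0.0865 0.2956] yaw_x -178.96 tilt [0.07 0.01] F [ 0.  -0.4 -0.5] open 63.9 grip 0.0
before turn rz -2.23 shift [ 1.22 -0.66  4.52]
after turn rz -2.23 shift [ 1.38 -0.15  4.52]
  return _methods._mean(a, axis=axis, dtype=dtype,
  ret = um.true_divide(
```

{"method": "send_rows", "body": {"deltas": [[[0,0,-0.8,0,0,1,64],[0,0,-0.8,0,0,1,64],[0,0,-0.63,0,0,1,64],[0,0,0,0.7,-0.05,1,64],[0,0,0,0.7,-0.1,0.5,64]]]}}

```text
t: 13.28
tcp_pos: [0.4496, 0.0658, 0.1585]
tcp_rot: [-0.001, -0.203, 0.979, 0.0]
ft_force: [0.5, -0.4, -0.5]
opening: 0.0643
grip_force: 0.0
```

```bash
python3 -c "
from h import *
s();look('top');look('top');to(.4505,.0655,.08)"
```

```text
t 13.28 tcp [0.4496 0.0658 0.1585] yaw_x -156.59 tilt [-0.08  0.02] F [ 0.5 -0.4 -0.5] open 64.3 grip 0.0
t 13.38 tcp [0.4481 0.0653 0.1585] yaw_x -156.64 tilt [-0.22  0.04] F [-0.3 -0.1  0.7] open 64.0 grip 0.0
before turn rz -0.00 shift [-0.08 -0.03  2.62]
after turn rz -0.00 shift [-0.08 -0.03  2.62]
```

{"method": "send_rows", "body": {"deltas": [[[0,0,0,-0.08,-0.03,0.8,64],[0,0,0,0,0,0.8,64],[0,0,0,0,0,0.6,64],[0,0,0,0,0,0.42,64],[0,0,0,0,0,0,64]]]}}

```text
t: 14.0
tcp_pos: [0.4529, 0.0658, 0.081]
tcp_rot: [-0.0, -0.203, 0.979, 0.0]
ft_force: [-0.5, -0.1, 0.0]
opening: 0.0638
grip_force: 0.0
```

{"method": "send_rows", "body": {"deltas": [[[0,0,0,0,0,0,40],[0,0,0,0,0,0,40],[0,0,0,0,0,0,40],[0,0,0,0,0,0,40]]], "newtons": 35}}

```text
t: 14.5
tcp_pos: [0.4531, 0.0655, 0.0819]
tcp_rot: [0.001, -0.202, 0.979, -0.0]
ft_force: [1.2, -1.3, 7.2]
opening: 0.0457
grip_force: 36.3
```

```bash
python3 -c "
from h import *
to(.4505,.0655,.246,181.1)"
```

```text
t 14.5 tcp [0.4531 0.0655 0.0819] yaw_x -156.65 tilt [ 0.09 -0.02] F [ 1.2 -1.3  7.2] open 45.7 grip 36.3
before turn rz 2.23 shift [ 0.08  0.03 -5.47]
after turn rz 2.23 shift [ 0.09  0.   -5.47]
```

{"method": "send_rows", "body": {"deltas": [[[0,0,0,0,0,-0.6,40],[0,0,0,0,0,-1,40],[0,0,0,0,0,-1,40],[0,0,0,0,0,-1,40],[0,0,0,0,0,-1,40]]]}}

```text
t: 15.12
tcp_pos: [0.4521, 0.0656, 0.2205]
tcp_rot: [0.0, -0.202, 0.979, 0.0]
ft_force: [0.6, -0.1, -0.7]
opening: 0.0458
grip_force: 36.2
```

{"method": "send_rows", "body": {"deltas": [[[0,0,0.8,0,0,-0.9,40],[0,0,0.8,0,0,0,40],[0,0,0.63,0,0,0,40],[0,0,0,0,0,0,40],[0,0,0,0,0,0,40]]]}}

```text
t: 15.75
tcp_pos: [0.4523, 0.0656, 0.2463]
tcp_rot: [-0.0, -0.011, 1.0, 0.0]
ft_force: [0.6, 0.1, -0.2]
opening: 0.0454
grip_force: 36.2
```

```bash
python3 -c "
from h import *
to(.609,.004,.248)"
```

```text
t 15.75 tcp [0.4523 0.0656 0.2463] yaw_x -178.79 tilt [-0.01  0.  ] F [ 0.6  0.1 -0.2] open 45.4 grip 36.2
before turn rz -0.00 shift [-5.18 -2.16 -0.06]
after turn rz -0.00 shift [-5.18 -2.16 -0.06]
```

{"method": "send_rows", "body": {"deltas": [[[0,0,0,-0.5,-0.8,0,40],[0,0,0,-0.8,-0.8,0,40],[0,0,0,-0.8,-0.56,0,40],[0,0,0,-0.9,0,0,40],[0,0,0,-0.6,0,0,40]]]}}

```text
t: 16.38
tcp_pos: [0.5626, 0.0025, 0.2461]
tcp_rot: [-0.0, -0.01, 1.0, 0.0]
ft_force: [-0.5, -0.9, -1.3]
opening: 0.0453
grip_force: 36.4
```

{"method": "send_rows", "body": {"deltas": [[[0,0,0,-0.6,0,0,40],[0,0,0,-0.6,0,0,40],[0,0,0,-0.38,0,0,40],[0,0,0,0,0,0,40],[0,0,0,0,0,0,40]]]}}

```text
t: 17.0
tcp_pos: [0.6084, 0.0037, 0.2462]
tcp_rot: [-0.0, -0.009, 1.0, 0.0]
ft_force: [-0.5, 0.5, -1.2]
opening: 0.0455
grip_force: 36.4
```

Run:
```python
from h import *
s()
p,_,_=look("side")
a=cv2.resize(p[170:270,300:410],None,fx=4,fy=4,interpolation=cv2.INTER_CUBIC)
cv2.imwrite("pics/hang1.png",a)
```

```text
t 17.0 tcp [0.6084 0.0037 0.2462] yaw_x -178.91 tilt [-0.04  0.  ] F [-0.5  0.5 -1.2] open 45.5 grip 36.4
```

View pics/hang1.png

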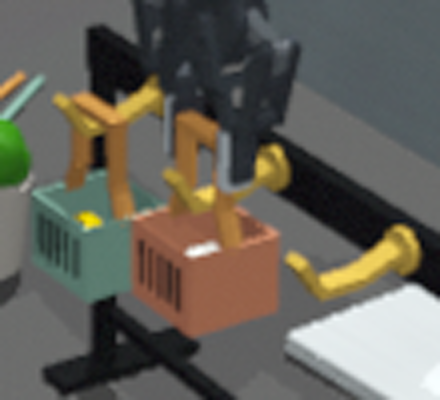

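Sage hangs on hook0 (crop 95,115). The clay handle is around hook1, with the tip at (172,177) in front of its bar. I'll lower and release it, then look at cream.

{"method": "send_rows", "body": {"deltas": [[[0,0,0,0,0,0.5,40],[0,0,0,0,0,0.4,40],[0,0,0,0,0,0.24,40],[0,0,0,0,0,0,40]]]}}

```text
t: 17.55
tcp_pos: [0.6087, 0.0037, 0.2113]
tcp_rot: [-0.001, -0.009, 1.0, 0.0]
ft_force: [0.6, 0.8, -1.8]
opening: 0.0455
grip_force: 35.8
```

{"method": "send_rows", "body": {"deltas": [[[0,0,0,0,0,0,50],[0,0,0,0,0,0,60],[0,0,0,0,0,0,64],[0,0,0,0,0,-0.5,64],[0,0,0,0,0,-1,64]]]}}

```text
t: 18.18
tcp_pos: [0.6086, 0.0037, 0.2577]
tcp_rot: [-0.001, -0.009, 1.0, 0.0]
ft_force: [0.3, -0.1, 0.4]
opening: 0.0639
grip_force: 0.0
```

{"method": "send_rows", "body": {"deltas": [[[0,0,0,0.5,0,-1,64],[0,0,0,1,0,-0.3,64],[0,0,0,1,0,0,64],[0,0,0,1,-0.6,0,64],[0,0,0,0.8,-0.7,0,64]]]}}

```text
t: 18.8
tcp_pos: [0.4798, -0.0379, 0.2973]
tcp_rot: [0.001, -0.01, 1.0, -0.0]
ft_force: [0.2, -0.1, 0.5]
opening: 0.0641
grip_force: 0.0
```

Run:
```python
from b import *
baskets()
to(.456,-.052,.16,175)
```

```text
side handle 120 [ 0.4551 -0.0558] [0.0504 0.0149] 85.64 ray [ 0.4509 -0.0643]
t 18.9 tcp [ 0.4791 -0.0389  0.2974] yaw_x -179.01 tilt [ 0.03 -0.04] F [ 0.5 -0.1 -0.9] open 64.0 grip 0.0
before turn rz 0.60 shift [ 0.78 -0.42  4.58]
after turn rz 0.60 shift [ 0.73 -0.5   4.58]
```

{"method": "send_rows", "body": {"deltas": [[[0,0,0.6,0,0,1,64],[0,0,0,0,0,1,64],[0,0,0,0.2,-0.2,1,64],[0,0,0,0.3,-0.3,1,64],[0,0,0,0.2,0,0.5,64]]]}}

```text
t: 19.52
tcp_pos: [0.4585, -0.051, 0.1604]
tcp_rot: [-0.0, 0.043, 0.999, 0.0]
ft_force: [0.4, 0.5, 1.1]
opening: 0.064
grip_force: 0.0
```

```bash
python3 -c "
from h import *
look('top');look('top');to(.456,-.0515,.08)"
```

```text
t 19.62 tcp [ 0.458  -0.0506  0.1605] yaw_x 175.05 tilt [-0.11  0.03] F [ 0.4  0.3 -0.3] open 63.9 grip 0.0
before turn rz -0.00 shift [ 0.07 -0.04  2.68]
after turn rz -0.00 shift [ 0.07 -0.04  2.68]
```

{"method": "send_rows", "body": {"deltas": [[[0,0,0,0.08,-0.04,0.8,64],[0,0,0,0,0,0.8,64],[0,0,0,0,0,0.6,64],[0,0,0,0,0,0.48,64],[0,0,0,0,0,0,64]]]}}

```text
t: 20.25
tcp_pos: [0.4569, -0.0518, 0.0809]
tcp_rot: [0.0, 0.043, 0.999, 0.0]
ft_force: [0.1, -0.3, 0.1]
opening: 0.064
grip_force: 0.0
```

{"method": "send_rows", "body": {"deltas": [[[0,0,0,0,0,0,40],[0,0,0,0,0,0,40],[0,0,0,0,0,0,40],[0,0,0,0,0,0,40]]], "newtons": 35}}

```text
t: 20.75
tcp_pos: [0.457, -0.0522, 0.0817]
tcp_rot: [0.001, 0.043, 0.999, -0.0]
ft_force: [0.4, -2.5, 7.9]
opening: 0.0457
grip_force: 35.3
```

{"method": "send_rows", "body": {"deltas": [[[0,0,0,0,0,-0.6,40],[0,0,0,0,0,-1,40],[0,0,0,0,0,-1,40],[0,0,0,0,0,-1,40],[0,0,0,0,0,-1,40]]]}}

```text
t: 21.38
tcp_pos: [0.4559, -0.0518, 0.2203]
tcp_rot: [0.0, 0.043, 0.999, -0.0]
ft_force: [0.1, 0.3, -2.1]
opening: 0.0451
grip_force: 36.6
```

{"method": "send_rows", "body": {"deltas": [[[0,0,-0.61,0,0,-0.95,40],[0,0,0,0,0,0,40],[0,0,0,0,0,0,40],[0,0,0,0,0,0,40]]]}}

```text
t: 21.88
tcp_pos: [0.4555, -0.0517, 0.2463]
tcp_rot: [-0.001, -0.01, 1.0, 0.0]
ft_force: [0.0, 0.5, -1.0]
opening: 0.0451
grip_force: 36.6
```

```bash
python3 -c "
from h import *
to(.611,-.116,.247,181.1)"
```

```text
t 21.88 tcp [ 0.4555 -0.0517  0.2463] yaw_x -178.9 tilt [-0.1   0.03] F [ 0.   0.5 -1. ] open 45.1 grip 36.6
before turn rz 0.00 shift [-5.14 -2.24 -0.02]
after turn rz 0.00 shift [-5.14 -2.24 -0.02]
```

{"method": "send_rows", "body": {"deltas": [[[0,0,0,-0.5,-0.8,0,40],[0,0,0,-0.8,-0.8,0,40],[0,0,0,-0.8,-0.64,0,40],[0,0,0,-0.9,0,0,40],[0,0,0,-0.6,0,0,40]]]}}

```text
t: 22.5
tcp_pos: [0.5661, -0.1171, 0.246]
tcp_rot: [-0.001, -0.01, 1.0, 0.0]
ft_force: [-0.3, -0.6, -1.0]
opening: 0.0455
grip_force: 36.8
```

{"method": "send_rows", "body": {"deltas": [[[0,0,0,-0.6,0,0,40],[0,0,0,-0.6,0,0,40],[0,0,0,-0.34,0,0,40],[0,0,0,0,0,0,40],[0,0,0,0,0,0,40]]]}}

```text
t: 23.12
tcp_pos: [0.6109, -0.1159, 0.2469]
tcp_rot: [-0.0, -0.01, 1.0, 0.0]
ft_force: [-0.2, -0.2, -2.2]
opening: 0.0455
grip_force: 36.8
```

Run:
```python
from h import *
s()
p,_,_=look("side")
a=cv2.resize(p[170:310,310:450],None,fx=4,fy=4,interpolation=cv2.INTER_CUBIC)
cv2.imwrite("pics/hang2.png",a)
```

```text
t 23.12 tcp [ 0.6109 -0.1159  0.2469] yaw_x -178.85 tilt [-0.05  0.01] F [-0.2 -0.2 -2.2] open 45.5 grip 36.8
```

View pics/hang2.png

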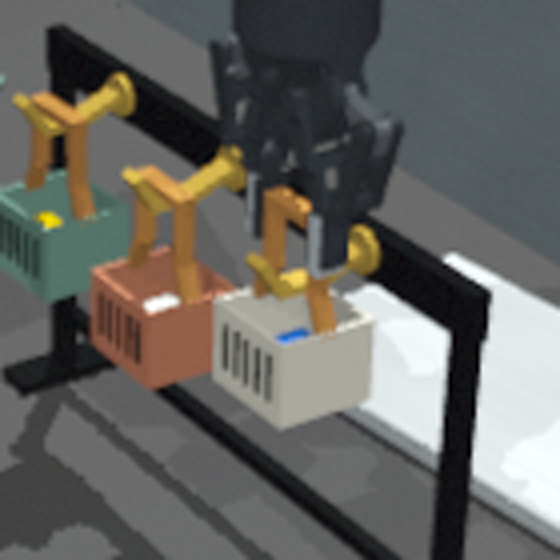

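Sage and clay hang on their hooks. The cream handle is around hook2, with the tip at crop (258,265) in front. I'll lower and release it, then measure the board and straightedge.

{"method": "send_rows", "body": {"deltas": [[[0,0,0,0,0,0.5,40],[0,0,0,0,0,0.4,40],[0,0,0,0,0,0.26,40],[0,0,0,0,0,0,40]]]}}

```text
t: 23.68
tcp_pos: [0.6112, -0.1158, 0.2115]
tcp_rot: [-0.001, -0.01, 1.0, 0.0]
ft_force: [0.6, -0.3, -1.4]
opening: 0.0455
grip_force: 36.8
```

{"method": "send_rows", "body": {"deltas": [[[0,0,0,0,0,0,50],[0,0,0,0,0,0,60],[0,0,0,0,0,0,64],[0,0,0,0,0,-0.5,64],[0,0,0,0,0,-1,64]]]}}

```text
t: 24.3
tcp_pos: [0.6112, -0.1158, 0.258]
tcp_rot: [-0.001, -0.01, 1.0, 0.0]
ft_force: [-0.4, 0.1, 0.7]
opening: 0.064
grip_force: 0.0
```

{"method": "send_rows", "body": {"deltas": [[[0,0,0,0.5,0,-1,64],[0,0,0,1,0,-0.3,64],[0,0,0,1,0,0,64],[0,0,0,1,0,0,50],[0,0,0,1,0,0,45]]]}}

```text
t: 24.92
tcp_pos: [0.4759, -0.1187, 0.2976]
tcp_rot: [0.001, -0.01, 1.0, -0.0]
ft_force: [-0.1, 0.4, 0.4]
opening: 0.0451
grip_force: 0.0
```

```bash
cat > e.py <<'E'
from h import *
def edge():
    for n in("top","side"):
        p,H,W=look(n); h,S,V=cv2.split(H)
        m=((h>8)&(h<28)&(S>40)&(V>110)&box(W,.4,.72,-.5,-.12,.003,.02)).astype(np.uint8)
        m=cv2.morphologyEx(m,cv2.MORPH_OPEN,np.ones((2,2),np.uint8))
        _,l,st,_=cv2.connectedComponentsWithStats(m); i=1+st[1:,4].argmax()
        v,u=np.nonzero(l==i); P=W[l==i]; Q=ray(n,np.c_[u,v],.012); print(n,'board depth',*rect(P),'ray',*rect(Q))
        ys=np.arange(-.42,-.22,.01); f=[Q[abs(Q[:,1]-y)<.006,0].min() for y in ys if (abs(Q[:,1]-y)<.006).any()]
        if len(f)==len(ys): k=np.polyfit(ys,f,1); print('  near edge: x at y=-.32 %.4f slope deg %.2f'%(np.polyval(k,-.32),np.degrees(np.arctan(k[0]))))
        m=(V<75)&box(W,.4,.65,-.45,-.15,.02,.06)
        _,l,st,_=cv2.connectedComponentsWithStats(m.astype(np.uint8)); i=1+st[1:,4].argmax(); P=W[l==i]
        print('  rib',(l==i).sum(),*rect(P),np.round(np.median(P,0),4))
        m=(S<60)&(V>130)&box(W,.4,.68,-.46,-.17,.004,.028)
        _,l,st,_=cv2.connectedComponentsWithStats(m.astype(np.uint8)); 
        for i in range(1,len(st)):
            if st[i,4]>60: print('  edge part',st[i,4],*rect(W[l==i]),np.round(np.median(W[l==i],0),4))
E
python3 -c "
from e import *
s();edge();p,H,W=look('side');cv2.imwrite('pics/x.png',cv2.resize(p[320:450,340:530],None,fx=4,fy=4,interpolation=cv2.INTER_CUBIC))"
```

```text
t 24.93 tcp [ 0.4759 -0.1187  0.2976] yaw_x -178.83 tilt [ 0.08 -0.03] F [-0.1  0.4  0.4] open 45.1 grip 0.0
top board depth [ 0.5636 -0.4197] [0.1722 0.0635] -7.15 ray [ 0.5575 -0.4333] [0.1763 0.0594] -17.63
  rib 60 [ 0.6019 -0.343 ] [0.0467 0.0111] -69.17 [ 0.6015 -0.3447  0.0465]
  edge part 488 [ 0.6106 -0.3793] [0.2046 0.1199] 41.46 [ 0.6198 -0.3888  0.0199]
side board depth [ 0.5723 -0.3178] [0.2595 0.1825] 83.5 ray [ 0.5703 -0.3221] [0.2699 0.1782] 86.26
  near edge: x at y=-.32 0.4818 slope deg 3.84
  rib 548 [ 0.5939 -0.3262] [0.0905 0.0212] -68.48 [ 0.5918 -0.3307  0.0419]
  edge part 64 [ 0.6504 -0.2731] [0.1092 0.0164] -86.5 [ 0.6497 -0.2715  0.0126]
  edge part 1701 [ 0.5823 -0.3197] [0.2295 0.1563] 86.36 [ 0.586  -0.3518  0.0215]
```

View pics/x.png

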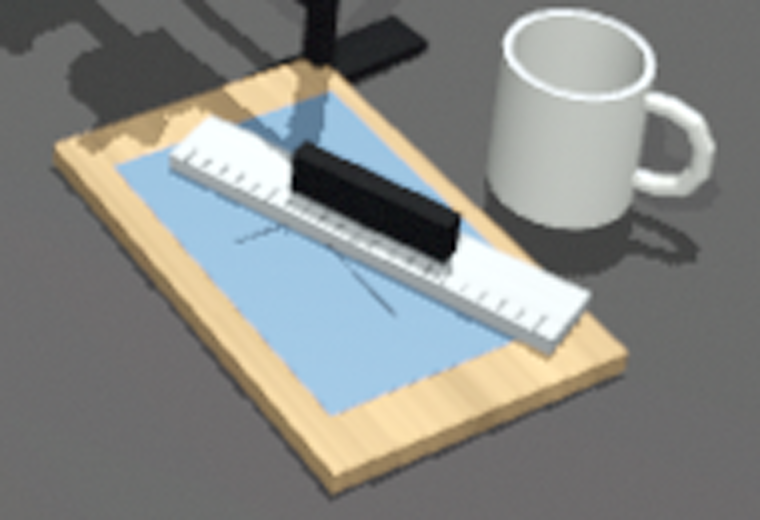

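{"method": "send_rows", "body": {"deltas": [[[0,0,1,0,-1,0,45],[0,0,1,0,-1,0,45],[0,0,1,0,-1,0,45],[0,0,1,0,0,0,45],[0,0,1,0,0,0,45]]]}}

```text
t: 25.7
tcp_pos: [0.4639, -0.2074, 0.297]
tcp_rot: [0.001, 0.416, 0.909, 0.0]
ft_force: [-0.0, 0.8, 0.2]
opening: 0.0453
grip_force: 0.0
```

{"method": "send_rows", "body": {"deltas": [[[0,0,1,0,0,0,45],[0,0,1,0,0,0,45],[0,0,0.1,0,0,0,45],[0,0,0,0,0,0,45]]]}}

```text
t: 26.2
tcp_pos: [0.4634, -0.2068, 0.2966]
tcp_rot: [0.0, 0.571, 0.821, 0.0]
ft_force: [0.2, -0.6, -0.6]
opening: 0.0452
grip_force: 0.0
```

Run:
```python
from h import *
to(.5935,-.322,.12,109.8)
p,H,W=look("side"); h,S,V=cv2.split(H); m=(S<50)&(V>150)&box(W,.55,.8,-.5,-.25,.075,.095); print('mug rim',m.sum(),*rect(W[m]))
```

```text
t 26.2 tcp [ 0.4634 -0.2068  0.2966] yaw_x 110.38 tilt [0.03 0.  ] F [ 0.2 -0.6 -0.6] open 45.2 grip 0.0
before turn rz 0.06 shift [-5.11  2.73  5.89]
after turn rz 0.06 shift [-5.08  2.78  5.89]
mug rim 415 [ 0.7174 -0.3331] [0.08   0.0751] 72.8
```

{"method": "send_rows", "body": {"deltas": [[[0,0,0.06,-1,0.55,0.8,45],[0,0,0,-1,0.55,1,45],[0,0,0,-1,0.55,1,45],[0,0,0,-1,0.55,1,45],[0,0,0,-1,0.55,1,45]]]}}

```text
t: 26.88
tcp_pos: [0.5921, -0.3209, 0.1513]
tcp_rot: [0.0, 0.576, 0.818, -0.0]
ft_force: [0.5, 0.3, -0.2]
opening: 0.045
grip_force: 0.0
```

{"method": "send_rows", "body": {"deltas": [[[0,0,0,-0.09,0.02,0.8,45],[0,0,0,0,0,0.3,45],[0,0,0,0,0,0,45]]]}}

```text
t: 27.25
tcp_pos: [0.5924, -0.3222, 0.1194]
tcp_rot: [-0.0, 0.576, 0.817, 0.0]
ft_force: [0.6, 0.2, 0.0]
opening: 0.045
grip_force: 0.0
```

Run:
```python
from h import *
to(.5935,-.322,.028,109.8)
p,H,W=look("side"); h,S,V=cv2.split(H); m=(V<75)&box(W,.5,.65,-.42,-.22,.036,.055); P=W[m]; print('rib',m.sum(),*rect(P))
```

```text
t 27.25 tcp [ 0.5924 -0.3222  0.1194] yaw_x 109.62 tilt [-0.04  0.  ] F [0.6 0.2 0. ] open 45.0 grip 0.0
before turn rz -0.02 shift [-0.01  0.04  3.05]
after turn rz -0.02 shift [-0.01  0.04  3.05]
rib 388 [ 0.5955 -0.3264] [0.0896 0.0222] -68.31
```

{"method": "send_rows", "body": {"deltas": [[[0,0,0,0,0.04,0.9,45],[0,0,0,0,0,0.9,45],[0,0,0,0,0,0.7,45],[0,0,0,0,0,0.46,45],[0,0,0,0,0,0,45]]]}}

```text
t: 27.92
tcp_pos: [0.5937, -0.322, 0.0307]
tcp_rot: [-0.0, 0.577, 0.817, -0.0]
ft_force: [0.3, 0.0, 0.7]
opening: 0.0454
grip_force: 0.0
```

{"method": "send_rows", "body": {"deltas": [[[0,0,0,0,0,0,5],[0,0,0,0,0,0,5],[0,0,0,0,0,0,5],[0,0,0,0,0,0,5],[0,0,0,0,0,0,5]]], "newtons": 50}}

```text
t: 28.55
tcp_pos: [0.5943, -0.3225, 0.0318]
tcp_rot: [0.001, 0.577, 0.817, 0.0]
ft_force: [0.1, -0.0, 6.8]
opening: 0.0124
grip_force: 49.8
```

{"method": "send_rows", "body": {"deltas": [[[0,0,0,0,0,-0.3,5],[0,0,0,0,0,-0.6,5],[0,0,0,0,0,-0.8,5],[0,0,0,0,0,0,5]]]}}

```text
t: 29.05
tcp_pos: [0.595, -0.3229, 0.0844]
tcp_rot: [0.002, 0.577, 0.817, 0.0]
ft_force: [0.6, -0.2, -2.4]
opening: 0.0128
grip_force: 49.0
```

Run:
```python
from h import *
to(.4838-.04,-.3124+.0023,.09,86.5)
```

```text
t 29.05 tcp [ 0.595  -0.3229  0.0844] yaw_x 109.56 tilt [0.24 0.01] F [ 0.6 -0.2 -2.4] open 12.8 grip 49.0
before turn rz 2.31 shift [ 2.09 -4.6  -0.19]
after turn rz 2.31 shift [ 0.12 -5.05 -0.19]
```

{"method": "send_rows", "body": {"deltas": [[[0,0,0.8,0,0,0,5],[0,0,0.8,0,0,0,5],[0,0,0.71,0,0,0,5],[0,0,0,0.02,-0.8,0,5],[0,0,0,0.02,-1,0,5]]]}}

```text
t: 29.68
tcp_pos: [0.5393, -0.3173, 0.0811]
tcp_rot: [-0.0, 0.728, 0.685, -0.0]
ft_force: [-0.1, -0.1, -2.4]
opening: 0.0126
grip_force: 49.1
```

{"method": "send_rows", "body": {"deltas": [[[0,0,0,0.02,-1,0,5],[0,0,0,0.02,-1,0,5],[0,0,0,0.02,-0.8,0,5],[0,0,0,0.02,-0.45,0,5],[0,0,0,0,0,0,5]]]}}

```text
t: 30.3
tcp_pos: [0.4424, -0.3091, 0.0816]
tcp_rot: [-0.0, 0.729, 0.685, 0.0]
ft_force: [1.1, 0.6, -2.4]
opening: 0.0125
grip_force: 49.1
```

Run:
```python
from e import *
to(.4838-.04,-.3124+.0023,.0225,86.5)
edge()
```

```text
t 30.3 tcp [ 0.4424 -0.3091  0.0816] yaw_x 86.42 tilt [-0.02  0.  ] F [ 1.1  0.6 -2.4] open 12.5 grip 49.1
before turn rz -0.01 shift [-0.03  0.05  1.97]
after turn rz -0.01 shift [-0.03  0.05  1.97]
top board depth [ 0.5144 -0.2747] [0.4198 0.    ] -72.42 ray [ 0.5821 -0.3174] [0.2594 0.1447] 86.37
  near edge: x at y=-.32 0.6422 slope deg 8.01Traceback (most recent call last):
  File "<stdin>", line 3, in <module>
  File "e.py", line 12, in edge
    _,l,st,_=cv2.connectedComponentsWithStats(m.astype(np.uint8)); i=1+st[1:,4].argmax(); P=W[l==i]
                                                                       ~~~~~~~~~~~~~~~^^
ValueError: attempt to get argmax of an empty sequence
```

{"method": "send_rows", "body": {"deltas": [[[0,0,0,-0.03,0.05,0.8,5],[0,0,0,0,0,0.7,5],[0,0,0,0,0,0.45,5],[0,0,0,0,0,0.05,5],[0,0,0,0,0,0,5]]]}}

```text
t: 30.98
tcp_pos: [0.4446, -0.3103, 0.0219]
tcp_rot: [0.0, 0.729, 0.685, 0.0]
ft_force: [0.3, 0.2, -2.9]
opening: 0.0126
grip_force: 49.1
```

{"method": "send_rows", "body": {"deltas": [[[0,0,0,0,0,0.03,5],[0,0,0,0,0,0,5]]]}}

```text
t: 31.22
tcp_pos: [0.4444, -0.3103, 0.0211]
tcp_rot: [0.0, 0.729, 0.685, 0.0]
ft_force: [-0.9, -0.4, -2.7]
opening: 0.0129
grip_force: 49.1
```

{"method": "send_rows", "body": {"deltas": [[[0,0,0,0,0,0.03,5],[0,0,0,0,0,0,5]]]}}

```text
t: 31.48
tcp_pos: [0.4442, -0.3102, 0.0198]
tcp_rot: [0.0, 0.729, 0.685, -0.0]
ft_force: [-0.5, 0.5, -1.7]
opening: 0.0128
grip_force: 49.2
```

{"method": "send_rows", "body": {"deltas": [[[0,0,0,0,0.25,0,5],[0,0,0,0,0.2,0,5],[0,0,0,0,0,0,5]]]}}

```text
t: 31.85
tcp_pos: [0.4586, -0.3112, 0.0199]
tcp_rot: [0.001, 0.728, 0.685, 0.0]
ft_force: [1.6, 1.3, 0.2]
opening: 0.0125
grip_force: 49.5
```

{"method": "send_rows", "body": {"deltas": [[[0,0,0,0,0.06,0,5],[0,0,0,0,0,0,5]]]}}

```text
t: 32.1
tcp_pos: [0.4594, -0.311, 0.0199]
tcp_rot: [-0.0, 0.729, 0.685, 0.0]
ft_force: [-0.2, 0.1, 1.8]
opening: 0.0124
grip_force: 49.8
```

{"method": "send_rows", "body": {"deltas": [[[0,0,0,0,0.06,0,5],[0,0,0,0,0,0,5]]]}}

```text
t: 32.35
tcp_pos: [0.4612, -0.3111, 0.0198]
tcp_rot: [-0.0, 0.729, 0.685, -0.0]
ft_force: [-2.7, 0.2, 4.9]
opening: 0.0127
grip_force: 50.1
```

{"method": "send_rows", "body": {"deltas": [[[0,0,0,0,0.04,0,5],[0,0,0,0,0,0,5]]]}}

```text
t: 32.6
tcp_pos: [0.4623, -0.3112, 0.0198]
tcp_rot: [-0.0, 0.729, 0.685, -0.0]
ft_force: [-3.0, -0.4, 5.6]
opening: 0.0127
grip_force: 50.2
```

{"method": "send_rows", "body": {"deltas": [[[0,0,0,0,0.04,0,5],[0,0,0,0,0,0,5]]]}}

```text
t: 32.85
tcp_pos: [0.4635, -0.3113, 0.0198]
tcp_rot: [-0.0, 0.729, 0.685, -0.0]
ft_force: [-3.7, 0.7, 5.5]
opening: 0.0125
grip_force: 50.2
```

{"method": "send_rows", "body": {"deltas": [[[0,0,0,0,0.04,0,5],[0,0,0,0,0,0,5]]]}}

```text
t: 33.1
tcp_pos: [0.4647, -0.3113, 0.0199]
tcp_rot: [-0.0, 0.729, 0.685, -0.0]
ft_force: [-3.6, 0.5, 5.6]
opening: 0.0127
grip_force: 50.2
```

Run:
```python
from h import *
s()
p,_,_=look("side"); cv2.imwrite('pics/y.png',cv2.resize(p[320:450,320:510],None,fx=4,fy=4,interpolation=cv2.INTER_CUBIC))
```

```text
t 33.1 tcp [ 0.4647 -0.3113  0.0199] yaw_x 86.46 tilt [-0.01 -0.  ] F [-3.6  0.5  5.6] open 12.7 grip 50.2
```

View pics/y.png

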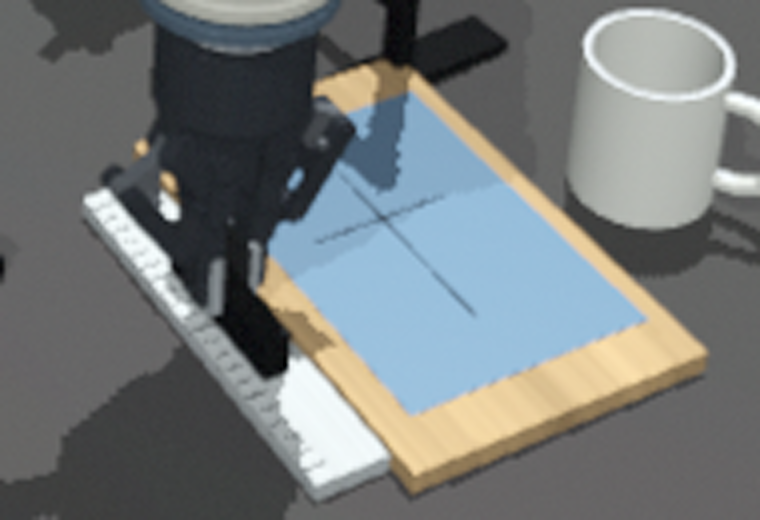

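Only a hairline gap is left between the straightedge and the board (crop about 390,460). I'll keep nudging until the force rises.

{"method": "send_rows", "body": {"deltas": [[[0,0,0,0,0.04,0,5],[0,0,0,0,0,0,5]]]}}

```text
t: 33.4
tcp_pos: [0.4659, -0.3114, 0.0198]
tcp_rot: [-0.0, 0.729, 0.685, -0.0]
ft_force: [-2.4, 0.8, 4.7]
opening: 0.0125
grip_force: 50.2
```

{"method": "send_rows", "body": {"deltas": [[[0,0,0,0,0.03,0,5],[0,0,0,0,0,0,5]]]}}

```text
t: 33.65
tcp_pos: [0.4668, -0.3115, 0.0198]
tcp_rot: [-0.0, 0.729, 0.685, -0.0]
ft_force: [-3.5, 0.2, 4.1]
opening: 0.0126
grip_force: 50.2
```

{"method": "send_rows", "body": {"deltas": [[[0,0,0,0,0.03,0,5],[0,0,0,0,0,0,5]]]}}

```text
t: 33.9
tcp_pos: [0.4673, -0.3114, 0.0198]
tcp_rot: [-0.0, 0.729, 0.685, -0.0]
ft_force: [-6.2, -0.2, 7.8]
opening: 0.0125
grip_force: 50.5
```

{"method": "send_rows", "body": {"deltas": [[[0,0,0,0,0.03,0,5],[0,0,0,0,0,0,5]]]}}

```text
t: 34.15
tcp_pos: [0.4677, -0.3113, 0.0198]
tcp_rot: [-0.001, 0.729, 0.685, -0.0]
ft_force: [-9.5, -0.2, 10.9]
opening: 0.0125
grip_force: 50.9
```

{"method": "send_rows", "body": {"deltas": [[[0,0,0,0,0.03,0,5],[0,0,0,0,0,0,5]]]}}

```text
t: 34.4
tcp_pos: [0.4678, -0.3113, 0.0199]
tcp_rot: [-0.001, 0.729, 0.685, -0.001]
ft_force: [-16.0, -2.2, 14.1]
opening: 0.0127
grip_force: 51.5
```

{"method": "send_rows", "body": {"deltas": [[[0,0,0,0,-0.03,0,5],[0,0,0,0,0,0,18],[0,0,0,0,0,0,25],[0,0,0,0,0,0,35],[0,0,0,0,0,0,35]]]}}

```text
t: 35.02
tcp_pos: [0.4688, -0.3116, 0.0197]
tcp_rot: [0.0, 0.729, 0.685, 0.0]
ft_force: [0.5, -0.3, 0.4]
opening: 0.035
grip_force: 0.0
```

{"method": "send_rows", "body": {"deltas": [[[0,0,0,0,0,-0.4,35],[0,0,0,0,0,-0.8,35],[0,0,0,0,0,-1,35],[0,0,0,0,0,-1,35],[0,0,0,0,0,-1,35]]]}}

```text
t: 35.65
tcp_pos: [0.4687, -0.3116, 0.1477]
tcp_rot: [0.0, 0.729, 0.685, 0.0]
ft_force: [0.7, -0.8, -1.3]
opening: 0.0352
grip_force: 0.0
```

{"method": "send_rows", "body": {"deltas": [[[0,0,0,1,-0.6,-1,35],[0,0,0,1,-0.6,-1,35],[0,0,0,1,0,0,35],[0,0,0,1,0,0,35],[0,0,0,1,0,0,35]]]}}

```text
t: 36.28
tcp_pos: [0.442, -0.1587, 0.2067]
tcp_rot: [0.0, 0.729, 0.685, 0.0]
ft_force: [0.6, -0.2, -0.4]
opening: 0.0355
grip_force: 0.0
```

{"method": "send_rows", "body": {"deltas": [[[0,0,0,1,0,0,35],[0,0,0,1,0,0,35],[0,0,0,1,0,0,35],[0,0,0,1,0,0,35],[0,0,0,0,0,0,35]]]}}

```text
t: 36.9
tcp_pos: [0.4493, -0.0384, 0.2065]
tcp_rot: [0.0, 0.728, 0.686, 0.0]
ft_force: [-0.6, 0.2, 0.5]
opening: 0.0352
grip_force: 0.0
```

Run:
```python
from e import *
s()
p,_,_=look("side"); cv2.imwrite('pics/z.png',cv2.resize(p[160:460,220:520],None,fx=2,fy=2,interpolation=cv2.INTER_CUBIC))
p,_,_=look("top"); cv2.imwrite('pics/zt.png',cv2.resize(p[160:310,180:510],None,fx=2.4,fy=2.4,interpolation=cv2.INTER_CUBIC))
edge()
```

```text
t 36.9 tcp [ 0.4493 -0.0384  0.2065] yaw_x 86.59 tilt [0.02 0.03] F [-0.6  0.2  0.5] open 35.2 grip 0.0
top board depth [ 0.5701 -0.2803] [0.3489 0.1765] 88.28 ray [ 0.569  -0.3164] [0.2599 0.1709] 86.26
  near edge: x at y=-.32 0.4846 slope deg 3.66
  rib 135 [ 0.466  -0.3104] [0.0922 0.0117] 86.39 [ 0.4659 -0.3099  0.0348]
  edge part 130 [ 0.5766 -0.316 ] [0.2025 0.1409] 86.03 [ 0.6395 -0.3982  0.0119]
  edge part 724 [ 0.4664 -0.3193] [0.2062 0.041 ] 86.39 [ 0.4651 -0.3206  0.01  ]
side board depth [ 0.5763 -0.3185] [0.2583 0.1795] 84.63 ray [ 0.5705 -0.3225] [0.2703 0.1779] 86.45
  near edge: x at y=-.32 0.4886 slope deg 4.01
  rib 395 [ 0.4661 -0.3157] [0.0909 0.017 ] 86.85 [ 0.4626 -0.3216  0.0341]
  edge part 374 [ 0.5782 -0.3158] [0.2086 0.1476] 86.51 [ 0.5785 -0.332   0.013 ]
  edge part 1404 [ 0.4667 -0.3135] [0.2265 0.0445] 86.58 [ 0.4596 -0.3562  0.0103]
```

View pics/z.png

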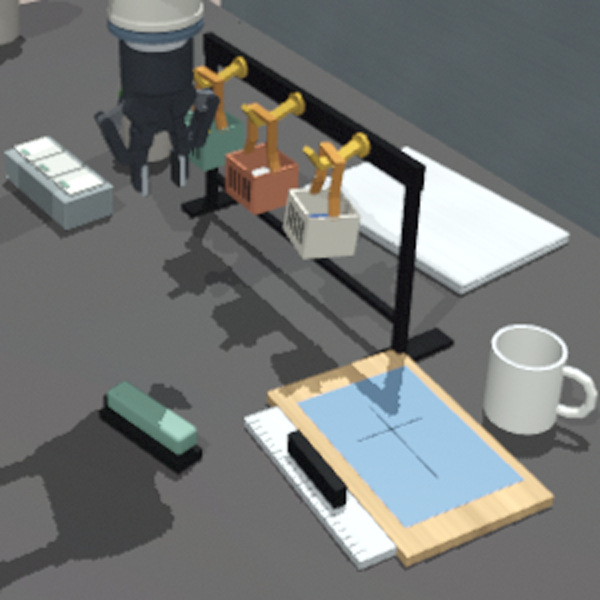

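View pics/zt.png

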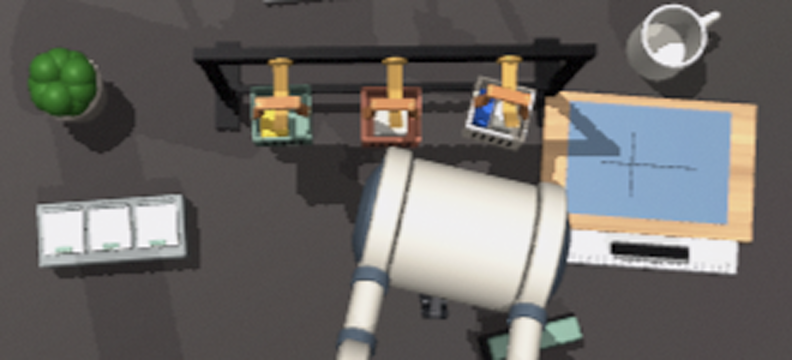

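Side view: all three baskets hang, the covers are flat and the straightedge is flush. Top view: cream (crop 503,105) is yawed a little on hook2, so I'll check its bar position before handing in.

Run:
```python
from h import *
for k in range(2):
  for n in("top","side"):
    p,H,W=look(n); h,S,V=cv2.split(H)
    t=(h>6)&(h<17)&(S>110)&(V>90)&box(W,.57,.65,-.2,.2,.234,.255)
    kk,l=cv2.connectedComponents(t.astype(np.uint8))
    for i in range(1,kk):
        if (l==i).sum()>15: print(n,(l==i).sum(),*rect(W[l==i]),np.round(np.median(W[l==i],0),4))
    m=(S<60)&(V>120)&box(W,.55,.66,-.17,-.06,.165,.19); print(n,'cream rim',m.sum(),*rect(W[m]) if m.sum()>5 else '', np.round(np.percentile(W[m][:,2],[5,95]),4) if m.sum()>5 else '')
```

```text
top 82 [ 0.616  -0.1129] [0.045  0.0127] 76.0 [ 0.6157 -0.1138  0.2411]
top 85 [0.6064 0.1281] [0.0456 0.0125] -88.12 [0.6067 0.1255 0.2413]
top 95 [0.606  0.0074] [0.0454 0.0122] 88.88 [0.6059 0.0074 0.2404]
top cream rim 93 [ 0.6224 -0.1153] [0.0639 0.0606] 75.73 [0.17   0.1848]
side 21 [0.6061 0.1192] [0.0416 0.0183] -86.57 [0.6022 0.1053 0.238 ]
side 20 [ 0.6004 -0.0128] [0.021  0.0116] -46.55 [ 0.6009 -0.0169  0.2387]
side 19 [ 0.6079 -0.1343] [0.0182 0.0101] -60.92 [ 0.6097 -0.1387  0.2384]
side cream rim 394 [ 0.6201 -0.1202] [0.0714 0.0628] 76.05 [0.1662 0.1829]
top 88 [ 0.6163 -0.1133] [0.0457 0.013 ] 75.24 [ 0.615  -0.1152  0.241 ]
top 96 [0.608  0.0074] [0.0452 0.0162] 89.83 [0.6057 0.0074 0.241 ]
top 86 [0.6065 0.1281] [0.0455 0.0125] -86.62 [0.6068 0.1253 0.2404]
top cream rim 89 [ 0.6185 -0.1142] [0.0634 0.0616] 75.07 [0.1692 0.1821]
side 23 [0.6054 0.1158] [0.038  0.0135] -89.94 [0.6013 0.1026 0.24  ]
side 23 [ 0.6055 -0.0085] [0.028  0.0144] 86.5 [ 0.6018 -0.017   0.2393]
side 26 [ 0.6112 -0.1198] [0.0446 0.0085] 81.68 [ 0.6097 -0.1287  0.2397]
side cream rim 392 [ 0.6124 -0.1172] [0.0714 0.0632] 75.69 [0.1659 0.182 ]
```

```bash
python3 -c "
from h import *
print(r.hand_in())"
```

```text
the job is handed in; nothing more can be done
None
```

I handed the job in, with no verdict returned. In the last pictures all three baskets hang on their own hooks, all three covers are shut, the straightedge lies flush along the board's near edge, and the mug, planter and stapler look untouched.

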